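# Spread the bag form with the T-key

## Robot

A 7-joint arm with a two-finger parallel gripper is mounted at the origin on the work surface. World frame = base frame: x ahead of the robot, y to its left, z up, the work surface at z = 0. Lengths are in m, angles in rad, forces in N, time in s.
With the tool pointing down it reaches from about 0.4 to 0.75 m from the base axis. Payload 19.5 kg.
Tool frame: the origin (TCP) lies on the centre line of the jaws, within the pads' length; the fingertips stand 14 mm ahead of it and the grasp point (between the pads) lies 5 mm behind it; z points along the fingers, y is the line along which they close (so a half turn about z gives the same grasp; the last joint's range is limited). The gripper opens to 85 mm and grips with 20 to 120 N. Pads are 22 mm wide; open, the fingers measure 114 mm over their backs; the gripper's body (76 mm by 85 mm) begins 54 mm behind the grasp point. The pads swing forward as they close: fully open they stand 13 mm farther back than shut.
Start: joints at [-1.17, 0.707, -0.028, 1.485, 0.022, 0.951, -0.075], TCP at [0.246, 0.52, 0.245] pointing down, gripper open.
Joint ranges: [-2.71, 2.71], [-0.32, 2.16], [-1.57, 1.52], [0, 2.45], [-1.46, 4.6], [0, 2.02], [-2.83, 2.83]. Speed limits (rad/s): [1.89, 1.89, 2.57, 2.57, 3.01, 3.01, 3.01].

## Interface

Orientations are given as [roll, pitch, yaw] about the fixed x, y, z axes, in that order (R = Rz(yaw) Ry(pitch) Rx(roll)).
In Python, from bench import status, eyes, r, nets gives the robot as it stands.
- The arm moves only by the shell command python3 -m inch 'ROWS' [FORCE]. ROWS is JSON, a list of rows, each a list of 3 entries, a list of its own where there are three numbers: the shift along the tool's x, y, z in m, then the turn, a rotation vector about the tool's x, y, z in degrees, then the closure, from 0 (fully open) to 1 (shut). A call has 1 to 10 rows; each row is the pose to reach, as a shift and turn from the pose commanded when the call began, along the tool's axes at that moment; what a row does not reach only later rows make up. A row lasts 1/10 s, in which the tool goes at most 50 mm and 8.59 degrees, less where a joint would pass 70% of its speed; a pose out of reach is approached as far as the arm can. A call with a gripper value outside its range is refused whole. The fingers move at their own pace and stop on an object; FORCE is the grip in N (left out, the last holds). Time passes only in rows, so rows that repeat a pose let the fingers close. It gives the time, the measured TCP pose, the force, the opening and the grip force at its end, in the units of the state.
- status.get_obs(): the state, without advancing time (a new reading comes with each control period).
- eyes.get_image(name): name is "side" or "top" or "wrist"; returns the picture (400x640x3 uint8, blue, green, red); there is no depth.
- eyes.camera_params(name): a dict with "K" (3x3 intrinsics, pixels), "dist" ([k1, k2, p1, p2, k3] as OpenCV has them; the pictures are not rectified), "position" and "attitude" of the camera in the world; the wrist camera has in their place "T_tool_cam" (4x4, takes a point from camera to tool coordinates, whose origin is the TCP and whose axes are the flange's). Camera axes: x right, y down, z forward; pixel columns grow to the right and rows downward; lengths in m; the calibration is good to about 2 mm. A picture is of the moment at which its call begins: read the wrist's pose just before it. camera_params takes no time and is no camera call.
- r.sign_off(): hands the job in; it is judged then, once.
Trained networks look in the newest picture that a camera, given by its name, has taken for a name from the list of things; names that differ only in an ending like _2 or _b are one class to them, and where a whole thing is asked for, a point or a joint stands for the part that bears it (a point fixed in the world has none). Each returns a list of dicts, best first, with "score" (0 to 1); they miss things now and then, are a little off and sometimes report something else, mostly with a low value. They report only what shows in the picture. A call takes as long as a camera call.
- nets.outline_of(camera, name): "region" (400x640 bool, what is visible of it) and "location" ([column, row] in pixels, amid what is visible of it).
The state is a dict: "time_s": time; "qpos": joint angles; "dq": joint speeds; "effort": joint torques, N m; "eef_pos": TCP position; "ee_rot": TCP orientation; "contact_force": force on the tool from outside, world axes, zero at the start; "wrist_torque": the same for the moment, N m; "finger_gap": finger opening in m; "finger_force": force on a finger pad.
Only numpy, scipy, OpenCV 4.12 (cv2) and the standard library are available. Lean on these libraries where they do the work, as an engineer would, in place of code of your own. Each camera call takes 0.05 s, during which the arm holds its last target. There are 200 camera calls.

## Task

Take the red-handled T-key out of its blue stand, lower it down the deep shaft of the wooden bag form, feel for the square stem at the bottom until the key drops fully over it, and turn it clockwise until the pink cheek is all the way out. Then put the key back upright in its stand and let go. Do not force the key, keep the gripper itself off the form, and leave the other things on the table where they are.

Things in the scene. Friction and masses are not known exactly. Their poses are not given: they have to be found in the camera images.
- form: Wooden bag-forming block fixed to the table, on a plywood foot 160 (x) x 190 (y) x 15 mm; the block on it is 115 x 150 mm and its top is 125 mm above the table. Origin: centre of the underside; z up; the pink cheek is on its +x side. It carries the shaft, the brass stem and the cheek.
- shaft_mouth (a point): Centre of the mouth of the round vertical shaft in the top of the form, 125 mm above the table; axes as the form's. The shaft is 48 mm wide and 110 mm deep, with a flat floor 15 mm above the table.
- shaft_floor (a point): Shaft axis at the floor; axes as the form's, not the stem's. Here a brass stem rises 20 mm: an 18 mm square 14 mm high, with a round cone 6 mm high on top. It turns with a friction of 0.15 N m and stays where left. At the start it is not square with the form; its angle must be seen or felt; from there it turns 1.4 rad clockwise (from above) to a hard stop, the cheek then fully out.
- cheek (a joint): How far the pink cheek (12 x 140 x 95 mm plate on the form's +x side) stands out, m: 0 at the start, 0.010 fully out. The stem drives it out evenly by a cam, 7.1 mm per rad clockwise, and cannot turn counterclockwise from the start.
- key: Loose steel T-key, 174 mm tall, 0.2 to 0.36 kg, standing in the stand at the start. Origin: centre of its foot's underside; z up the rod. The foot is 29 mm square and has a square socket open below, 21 mm wide, 22 mm deep, sides along the key's x and y. Rod 12 mm thick. Not to be forced: at most 45 N of contact force with the form until seated, 120 N after (0.4 N m of turning is safe).
- key_bar (a point): Centre of the key's red cross bar, on the rod's axis 162 mm above the key's origin; axes as the key's. The bar is 90 mm long (along the key's x), 16 mm wide (y) and 24 mm high.
- stand: Blue key stand fixed to the table, foot 95 x 95 mm, 60 mm high. Origin: centre of the underside, z up.
- stand_hole (a point): Centre of the mouth of the stand's round hole, 60 mm above the table; the hole is 50 mm wide and 50 mm deep, its floor 10 mm above the table.
- tape: Loose yellow tape ring lying flat, 60 mm wide, 24 mm high; origin at the centre of its underside. Leave it alone.
- gluejar: Loose white jar with a black cap, 52 mm wide, 85 mm high; origin at the centre of its underside. Leave it alone.
- mallet: Loose hammer lying on the table at the robot's right. Leave it alone.
- gluebrush: Loose brush lying on the table at the robot's left. Leave it alone.

How it is judged:
By the outcome, as a careful person would: the job done as asked, in the order asked, and still so for the second after the job is handed in, with the robot touching nothing.
It also fails if it takes over 70 s, if anything falls off the work surface, if the arm or the gripper's body presses on something with over 40 N, if the wrist force passes 120 N, or if a joint passes its speed limit or range.

## Working session

There is one attempt and no reset: what is moved stays moved. The work goes in short steps, Python scripts to look and compute and a shell command to move; the robot and the scene stay as the last step left them, time stands still between calls to the robot, and variables do not carry over. Pictures are saved under pics/ and viewed, at most 10 in all, crops included, and the job is handed in when it is done.

```bash
mkdir -p pics
cat > h.py <<'E'
import numpy as np, cv2
from scipy.spatial.transform import Rotation as R
from bench import status, eyes, r, nets
def cam(name):
    p=eyes.camera_params(name); K=np.array(p["K"]);d=np.array(p["dist"])
    if "T_tool_cam" in p:
        o=status.get_obs(); T=np.eye(4);T[:3,:3]=R.from_euler('xyz',o["ee_rot"]).as_matrix();T[:3,3]=o["eef_pos"]
        T=T@np.array(p["T_tool_cam"])
    else:
        T=np.eye(4);a=np.array(p["attitude"]);T[:3,:3]=a if a.shape==(3,3) else R.from_euler('xyz',a).as_matrix();T[:3,3]=p["position"]
    return K,d,T
def px2w(c,uv,z):
    K,d,T=c; n=cv2.undistortPoints(np.array(uv,float).reshape(-1,1,2),K,d).reshape(-1,2)
    v=np.c_[n,np.ones(len(n))]@T[:3,:3].T
    return T[:3,3]+v*((z-T[2,3])/v[:,2])[:,None]
def w2px(c,P):
    K,d,T=c; Ti=np.linalg.inv(T); rv=cv2.Rodrigues(Ti[:3,:3])[0]
    return cv2.projectPoints(np.array(P,float).reshape(-1,1,3),rv,Ti[:3,3],K,d)[0].reshape(-1,2)
E
python3 - <<'E'
from h import *
print(eyes.camera_params("top"),eyes.camera_params("side"),eyes.camera_params("wrist"),status.get_obs())
for n,zs in (("top",None),("side",None)):
    im=eyes.get_image(n);cv2.imwrite(f"pics/{n}0.png",im);c=cam(n)
    for t,z in (("key",.17),("key_bar",.19),("form",.125),("stand",.06),("cheek",.1),("tape",.02),("gluejar",.08)):
        for q in nets.outline_of(n,t)[:1]:
            print(n,t,round(q["score"],2),q["location"],px2w(c,[q["location"]],z).round(3))
E
```

```text
{'K': array([[414.18004231,   0.        , 313.63669824],
       [  0.        , 414.18004231, 201.96278702],
       [  0.        ,   0.        ,   1.        ]]), 'dist': array([-0.10460996,  0.        ,  0.        ,  0.        ,  0.        ]), 'position': array([ 0.51416996, -0.00454162,  1.5308702 ]), 'attitude': array([-3.07513468, -0.00783599, -1.56811797])} {'K': array([[412.79513571,   0.        , 317.86745035],
       [  0.        , 412.79513571, 195.1978483 ],
       [  0.        ,   0.        ,   1.        ]]), 'dist': array([-0.04667556,  0.        ,  0.        ,  0.        ,  0.        ]), 'position': array([-0.01108916, -0.6204733 ,  1.12001187]), 'attitude': array([-2.42646439, -0.00706317, -0.75327983])} {'K': array([[320.98787502,   0.        , 326.12909998],
       [  0.        , 320.98787502, 197.7699013 ],
       [  0.        ,   0.        ,   1.        ]]), 'dist': array([-0.05287432,  0.        ,  0.        ,  0.        ,  0.        ]), 'T_tool_cam': array([[ 9.27847170e-04, -9.50670146e-01, -3.10202213e-01,
         7.90252315e-02],
       [ 9.99999570e-01,  8.8435
[... 895 characters left out ...]
, 'finger_force': 0.0, 'finger_gap': 0.08547446092944634}
top key 0.7 [249.1, 232.0] [[0.505 0.197 0.17 ]]
top key_bar 0.72 [255.5, 232.6] [[0.504 0.173 0.19 ]]
top form 0.8 [357.2, 236.3] [[ 0.492 -0.163  0.125]]
top stand 0.67 [258.2, 235.7] [[0.492 0.18  0.06 ]]
top tape 0.57 [248.6, 234.6] [[0.495 0.221 0.02 ]]
top gluejar 0.74 [310.7, 172.4] [[ 0.715 -0.005  0.08 ]]
side key 0.62 [259.5, 171.1] [[0.491 0.179 0.17 ]]
side key_bar 0.59 [259.4, 171.3] [[0.479 0.162 0.19 ]]
side form 0.75 [332.5, 263.0] [[ 0.443 -0.206  0.125]]
side stand 0.65 [262.4, 194.4] [[0.488 0.177 0.06 ]]
side tape 0.63 [294.5, 236.4] [[ 0.471 -0.007  0.02 ]]
side gluejar 0.77 [341.9, 195.9] [[ 0.669 -0.023  0.08 ]]
```

```bash
python3 -c "
import cv2,numpy as np
cv2.imwrite('pics/both.png',np.vstack([cv2.imread('pics/top0.png')[:, :],cv2.imread('pics/side0.png')])[:800][::1])
a=cv2.imread('pics/both.png');print(a.shape)"
```

```text
(800, 640, 3)
```

View pics/top0.png

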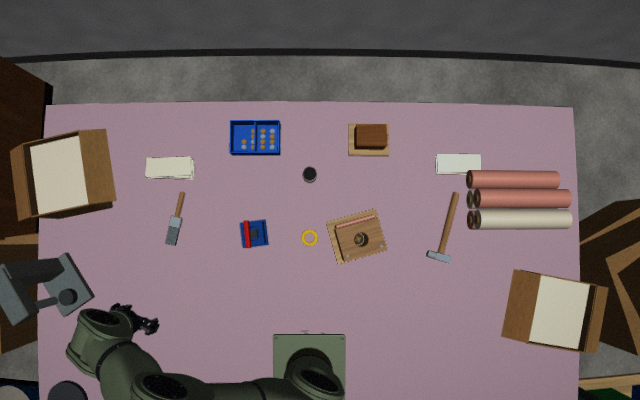

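View pics/side0.png

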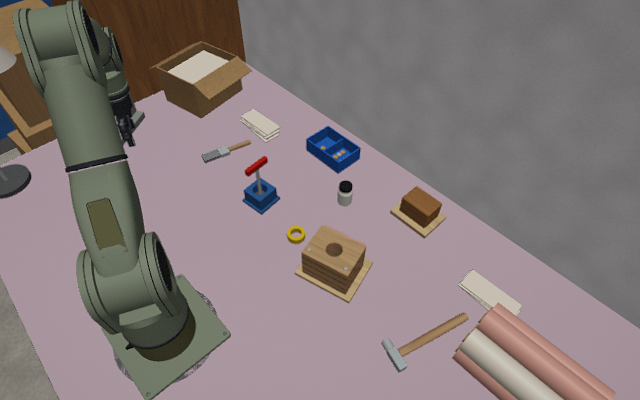

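Top view: key in the blue stand at about (254,234), with its red bar roughly along world x at (248,233). Form with its shaft at (361,240), cheek strip on the upper edge. Side view: key upright at (257,180), mouth at (334,250). I'll go over the stand and form with the wrist camera.

```bash
cat >> h.py <<'E'
def go(pos,yaw):
    "shift (tool axes) and rotvec(deg) from current measured pose to tool-down pose"
    o=status.get_obs(); A=R.from_euler('xyz',o["ee_rot"]); B=R.from_euler('xyz',[np.pi,0,yaw])
    s=A.inv().apply(np.array(pos)-o["eef_pos"]); t=(A.inv()*B).as_rotvec(degrees=True)
    print("shift",s.round(4),"turn",t.round(2)); return s,t
E
python3 - <<'E'
from h import *
im=cv2.imread("pics/top0.png").astype(int)
m=((im[:,:,2]>120)&(im[:,:,1]<60)&(im[:,:,0]<60)); m[:, :200]=0;m[:,300:]=0
ys,xs=np.nonzero(m);rr=cv2.minAreaRect(np.c_[xs,ys].astype(np.float32));print(rr)
c=cam("top");b=px2w(c,cv2.boxPoints(rr),.18);print(b.round(3),b.mean(0))
print("mouth",px2w(c,[[361,240]],.125))
go([0.42,0.175,0.34],3.1416)
E
```

```text
((246.45050048828125, 234.0049591064453), (26.368486404418945, 4.079652309417725), 84.2894058227539)
[[0.541 0.215 0.18 ]
 [0.542 0.202 0.18 ]
 [0.457 0.192 0.18 ]
 [0.455 0.206 0.18 ]] [0.49881118 0.20383306 0.18      ]
mouth [[ 0.47898022 -0.17631153  0.125     ]]
shift [-0.3045 -0.2369 -0.0947] turn [ -0.    -0.   -25.37]
```

```bash
python3 -m inch '[[[-0.04,-0.02,-0.02],[0,0,-3],0],[[-0.08,-0.045,-0.04],[0,0,-6],0],[[-0.12,-0.065,-0.06],[0,0,-9],0],[[-0.16,-0.085,-0.08],[0,0,-12],0],[[-0.2,-0.107,-0.095],[0,0,-15],0],[[-0.24,-0.13,-0.095],[0,0,-18],0],[[-0.28,-0.15,-0.095],[0,0,-21],0],[[-0.32,-0.172,-0.095],[0,0,-23],0],[[-0.361,-0.193,-0.095],[0,0,-25],0],[[-0.361,-0.193,-0.095],[0,0,-25],0]]'
python3 - <<'E'
from h import *
o=status.get_obs();print(o["eef_pos"],o["ee_rot"],o["dq"].round(2),o["qpos"].round(2))
c=cam("wrist");im=eyes.get_image("wrist");cv2.imwrite("pics/w1.png",im)
for t,z in (("key_bar",.184),("stand",.06)):
    for q in nets.outline_of("wrist",t)[:1]:
        ys,xs=np.nonzero(q["region"]);rr=cv2.minAreaRect(np.c_[xs,ys].astype(np.float32))
        b=px2w(c,cv2.boxPoints(rr),z);print(t,q["score"],rr,b.round(4).tolist(),b.mean(0))
E
```

```text
time_s: 1.8
eef_pos: [0.4928, 0.1849, 0.34]
ee_rot: [-3.139, 0.001, 3.129]
contact_force: [-0.3, 1.7, 0.6]
finger_gap: 0.0858
finger_force: 0.0
[0.49280673 0.18494865 0.33998114] [-3.13906467e+00  8.85848651e-04  3.12863677e+00] [-0.1  -0.02 -0.06  0.04 -0.03 -0.02 -0.11] [-0.33  0.53 -0.17  1.49  0.1   1.13  1.04]
key_bar 0.61 ((344.0562744140625, 184.72866821289062), (95.05035400390625, 22.141414642333984), 83.2901611328125) [[0.4519, 0.1857, 0.184], [0.4498, 0.205, 0.184], [0.5402, 0.2167, 0.184], [0.5427, 0.1954, 0.184]] [0.49616481 0.20069937 0.184     ]
stand 0.75 ((340.193603515625, 156.0086669921875), (71.6949691772461, 66.5250244140625), 81.25383758544922) [[0.4518, 0.1538, 0.06], [0.4403, 0.2357, 0.06], [0.532, 0.2526, 0.06], [0.5451, 0.1651, 0.06]] [0.49229456 0.20179586 0.06      ]
```

View pics/w1.png

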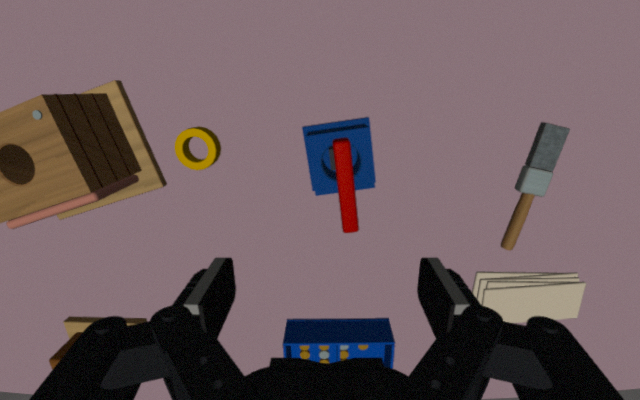

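Wrist view shows the red bar from (340,140) to (350,230) above the blue stand, hole at about (340,158). The outline fit (yaw ≈ 0.126) agrees with the picture. I'll approach it.

Run:
```python
from h import *
c=cam("wrist")
print(px2w(c,[[341,158]],.06))
go([0.496,0.2007,0.169],np.pi+.126)
```

```text
[[0.48986318 0.20939212 0.06      ]]
shift [-0.0063  0.0099  0.1713] turn [ 0.02 -0.02 -7.6 ]
```

```bash
python3 -m inch '[[[-0.002,0.003,0.03],[0,0,-3],0],[[-0.004,0.007,0.06],[0,0,-6],0],[[-0.006,0.01,0.075],[0,0,-7.6],0],[[-0.006,0.01,0.075],[0,0,-7.6],0],[[-0.006,0.01,0.075],[0,0,-7.6],0]]'
python3 - <<'E'
from h import *
c=cam("wrist");im=eyes.get_image("wrist").astype(int)
m=((im[:,:,2]>90)&(im[:,:,1]<60)&(im[:,:,0]<60)).astype(np.uint8)
ys,xs=np.nonzero(m);rr=cv2.minAreaRect(np.c_[xs,ys].astype(np.float32))
b=px2w(c,cv2.boxPoints(rr),.184);print(rr,b.round(4).tolist(),b.mean(0))
cv2.imwrite("pics/w2.png",im)
go([0.496,0.2007,0.169],np.pi+.126)
E
```

```text
time_s: 2.45
eef_pos: [0.4957, 0.2011, 0.266]
ee_rot: [3.141, 0.0, -3.015]
contact_force: [0.6, -0.3, 1.1]
finger_gap: 0.0855
finger_force: 0.0
((169.92193603515625, 276.2178955078125), (227.6136016845703, 354.14202880859375), 86.51513671875) [[0.4979, -0.0464, 0.184], [0.4524, 0.204, 0.184], [0.6457, 0.2436, 0.184], [0.7337, -0.092, 0.184]] [0.58245063 0.0773336  0.184     ]
shift [-0.     -0.0004  0.0973] turn [0.02 0.06 0.  ][ WARN:0@0.444] global loadsave.cpp:1063 imwrite_ Unsupported depth image for selected encoder is fallbacked to CV_8U.
```

View pics/w2.png

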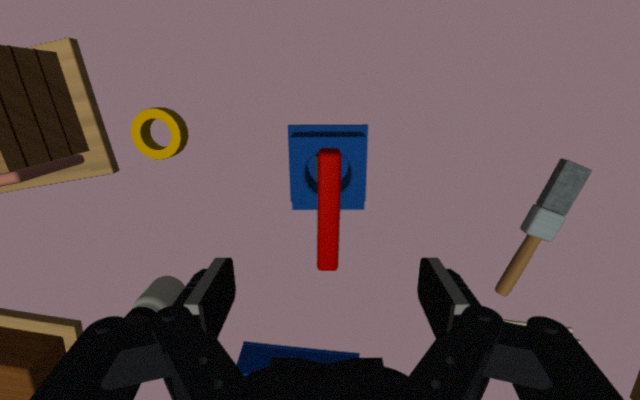

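The bar now runs straight down the image at column 328, rows 150–270, square with and centred between the fingers. Descend and grip.

```bash
python3 -m inch '[[[0,0,0.04],[0,0,0],0],[[0,0,0.075],[0,0,0],0],[[0,0,0.097],[0,0,0],0],[[0,0,0.097],[0,0,0],0],[[0,0,0.097],[0,0,0],0.6],[[0,0,0.097],[0,0,0],1],[[0,0,0.097],[0,0,0],1],[[0,0,0.097],[0,0,0],1],[[0,0,0.097],[0,0,0],1],[[0,0,0.097],[0,0,0],1]]' 40
python3 -m inch '[[[0,0,0],[0,0,0],1],[[0,0,0],[0,0,0],1],[[0,0,0],[0,0,0],1]]' 60
```

```text
time_s: 3.5
eef_pos: [0.4961, 0.2009, 0.1688]
ee_rot: [3.141, 0.001, -3.015]
contact_force: [-0.5, 1.7, 5.9]
finger_gap: 0.0152
finger_force: 40.1
time_s: 3.8
eef_pos: [0.4961, 0.2009, 0.1689]
ee_rot: [3.141, 0.001, -3.015]
contact_force: [-1.6, 2.4, 7.9]
finger_gap: 0.0147
finger_force: 60.3
```

```bash
python3 -m inch '[[[0,0,-0.02],[0,0,0],1],[[0,0,-0.05],[0,0,0],1],[[0,0,-0.085],[0,0,0],1],[[0,0,-0.12],[0,0,0],1],[[0,0,-0.145],[0,0,0],1],[[0,0,-0.15],[0,0,0],1],[[0,0,-0.15],[0,0,0],1]]'
python3 - <<'E'
from h import *
go([0.557,-0.166,0.32],np.pi+.126)
E
```

```text
time_s: 4.5
eef_pos: [0.4959, 0.2004, 0.3183]
ee_rot: [-3.142, 0.0, -3.015]
contact_force: [-0.6, -0.5, -3.8]
finger_gap: 0.0151
finger_force: 59.0
shift [-0.0146 -0.3712 -0.0017] turn [-0.    0.02  0.01]
```

```bash
python3 -m inch '[[[0,-0.02,0],[0,0,0],1],[[0,-0.055,0],[0,0,0],1],[[0,-0.1,0],[0,0,0],1],[[-0.005,-0.145,0],[0,0,0],1],[[-0.008,-0.19,0],[0,0,0],1],[[-0.01,-0.235,0],[0,0,0],1],[[-0.012,-0.28,0],[0,0,0],1],[[-0.015,-0.325,0],[0,0,0],1],[[-0.015,-0.355,0],[0,0,0],1],[[-0.015,-0.371,0],[0,0,0],1]]'
python3 -m inch '[[[0,0,0],[0,0,0],1],[[0,0,0],[0,0,0],1],[[0,0,0],[0,0,0],1]]'
python3 - <<'E'
from h import *
c=cam("wrist");im=eyes.get_image("wrist");cv2.imwrite("pics/w3.png",im)
for q in nets.outline_of("wrist","form")[:1]:
    print(q["score"],q["location"])
print(status.get_obs()["qpos"].round(2), status.get_obs()["eef_pos"])
u,v=w2px(c,[[.479,-.176,.125]])[0];print(u,v)
u,v=int(u),int(v)
s=np.zeros((600,800,3),np.uint8);s[:400,:640]=0
crop=im[max(0,v-75):v+75,max(0,u-100):u+100];print(max(0,v-75),max(0,u-100))
cv2.imwrite("pics/w3c.png",cv2.convertScaleAbs(cv2.resize(crop,None,fx=4,fy=4,interpolation=cv2.INTER_CUBIC),alpha=1.8))
E
```

```text
time_s: 5.5
eef_pos: [0.5569, -0.1686, 0.3164]
ee_rot: [3.142, -0.003, -3.018]
contact_force: [0.1, 0.7, -2.6]
finger_gap: 0.015
finger_force: 59.0
time_s: 5.8
eef_pos: [0.5575, -0.1643, 0.318]
ee_rot: [3.141, -0.001, -3.014]
contact_force: [0.4, 0.5, -3.1]
finger_gap: 0.0148
finger_force: 59.0
0.71 [328.3, 94.4]
[ 0.34  0.65 -0.22  1.33  0.15  1.18  1.8 ] [ 0.55755421 -0.16467329  0.31826366]
325.10836038913965 93.77591499862504
18 225
```

View pics/w3c.png

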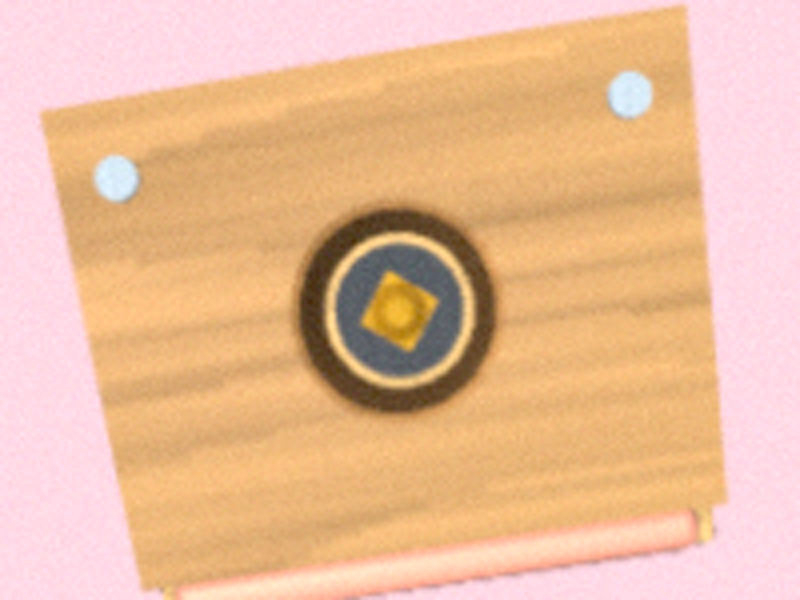

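The crop looks straight down the shaft. Mouth is centred at crop (397,310), i.e. pixel (324,95). The brass square is at the bottom, corners about crop (390,270), (440,302), (410,352), (360,322). Now fitting its angle and centre.

Run:
```python
from h import *
c=cam("wrist")
im=cv2.imread("pics/w3.png");f=im.astype(int)
cr=np.array([[390,270],[440,302],[410,352],[360,322]])/4+[225,18]
P=px2w(c,cr,.029);print(P.round(4).tolist(),P.mean(0))
# gold mask
m=np.zeros(im.shape[:2],np.uint8);cv2.circle(m,(324,95),14,1,-1)
g=((f[:,:,2]-f[:,:,0]>35)&(m>0)).astype(np.uint8)
ys,xs=np.nonzero(g);print(len(xs),"brass centroid",px2w(c,[[xs.mean(),ys.mean()]],.03))
W=px2w(c,np.c_[xs,ys],.029)[:,:2]*1000
rr=cv2.minAreaRect(W.astype(np.float32));print("brass rect mm/deg",rr)
X=W-W.mean(0);th=np.arctan2(X[:,1],X[:,0]);rad=np.hypot(X[:,0],X[:,1])
print("4th harm angle of corners deg",np.degrees(np.angle((rad**4*np.exp(4j*th)).sum())/4),"-> edges +45")
# mouth: dark disc
m=np.zeros(im.shape[:2],np.uint8);cv2.circle(m,(324,95),38,1,-1)
br=f.sum(2); d=((br<150)&(m>0)).astype(np.uint8)
cn=max(cv2.findContours(d,cv2.RETR_EXTERNAL,cv2.CHAIN_APPROX_NONE)[0],key=cv2.contourArea)
for z in (.125,):
    q=px2w(c,cn.reshape(-1,2),z)[:,:2]*1000
    print("mouth",cv2.minEnclosingCircle(q.astype(np.float32)),cv2.fitEllipse(q.astype(np.float32)))
print("key tool", status.get_obs()["ee_rot"])
```

```text
[[0.4699, -0.1811, 0.029], [0.4773, -0.1645, 0.029], [0.4935, -0.1718, 0.029], [0.4865, -0.1885, 0.029]] [ 0.48178704 -0.17647905  0.029     ]
230 brass centroid [[ 0.48122668 -0.17725079  0.03      ]]
brass rect mm/deg ((481.37890625, -177.14691162109375), (18.36703109741211, 18.442434310913086), 69.0287094116211)
4th harm angle of corners deg 24.022955898685076 -> edges +45
mouth ((481.15289306640625, -177.5792236328125), 23.332775115966797) ((481.11016845703125, -177.5863800048828), (45.54233169555664, 45.697330474853516), 55.69963455200195)
key tool [ 3.14137313e+00 -8.33929964e-05 -3.01399240e+00]
```

View pics/w3.png

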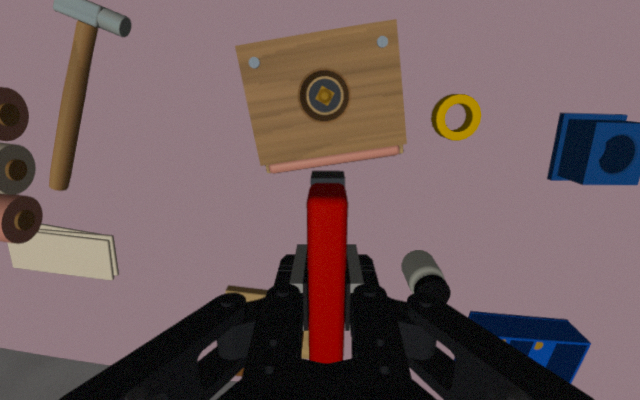

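Run:
```python
from h import *
c=cam("wrist");o=status.get_obs()
T=np.eye(4);T[:3,:3]=R.from_euler('xyz',o["ee_rot"]).as_matrix();T[:3,3]=o["eef_pos"]
def pj(P): P=np.array(P,float);return w2px(c,P@T[:3,:3].T+T[:3,3]).round(1).tolist()
print("bar top ends",pj([[x,y,-.015] for x in(.045,-.045) for y in(-.008,.008)]))
print("bar bottom near",pj([[.045,y,.009] for y in(-.008,.008)]))
print("foot near edges bottom",pj([[x,y,.159] for x in(.0145,-.0145) for y in(-.0145,.0145)]))
im=cv2.imread("pics/w3.png").astype(int)
m=((im[:,:,2]>90)&(im[:,:,1]<50)&(im[:,:,0]<50)).astype(np.uint8);m[:, :280]=0;m[:,370:]=0
ys,xs=np.nonzero(m);print("red",xs.min(),xs.max(),ys.min(),ys.max())
for y in range(ys.min(),ys.max()+1,4):
    x=xs[ys==y]; print(y,x.min() if len(x) else 0,x.max() if len(x) else 0,end="; ")
```

```text
bar top ends [[306.3, 190.9], [349.5, 190.9], [310.1, 376.5], [344.6, 376.6]]
bar bottom near [[309.5, 175.1], [345.8, 175.1]]
foot near edges bottom [[311.0, 167.7], [342.7, 167.7], [311.4, 197.8], [342.2, 197.8]]
red 307 347 197 362
197 314 319; 201 308 345; 205 307 347; 209 307 346; 213 307 346; 217 307 346; 221 307 346; 225 307 345; 229 307 346; 233 307 345; 237 307 346; 241 307 346; 245 308 345; 249 308 345; 253 308 344; 257 308 344; 261 308 344; 265 308 344; 269 309 344; 273 309 343; 277 309 343; 281 309 343; 285 309 343; 289 309 343; 293 309 343; 297 309 343; 301 309 343; 305 309 343; 309 309 343; 313 310 342; 317 309 342; 321 309 342; 325 309 342; 329 309 342; 333 309 343; 337 309 342; 341 309 342; 345 309 342; 349 309 342; 353 309 342; 357 309 342; 361 315 336;
```

The key hangs straight in the grip. Bar top runs about rows 197–362 and the foot's lower near edge is at row 171, a few pixels off the prediction. I'll fit the key's offset in the hand.

Run:
```python
from h import *
im=cv2.imread("pics/w3.png").astype(int)
p=im[:,320:334].mean(1).round().astype(int)
for y in list(range(166,206))+list(range(355,370)): print(y,p[y].tolist(),end=" ")
print()
for y in (172,174,177,180): print(y,[int(v) for v in im[y,304:352].sum(1)])
```

```text
166 [117, 113, 137] 167 [126, 119, 142] 168 [129, 121, 144] 169 [125, 118, 141] 170 [93, 89, 106] 171 [48, 47, 55] 172 [21, 22, 23] 173 [19, 19, 20] 174 [17, 20, 19] 175 [16, 17, 19] 176 [20, 21, 23] 177 [24, 24, 23] 178 [43, 41, 40] 179 [55, 53, 50] 180 [57, 54, 51] 181 [55, 52, 51] 182 [45, 44, 52] 183 [22, 20, 53] 184 [4, 5, 54] 185 [3, 3, 54] 186 [2, 3, 55] 187 [2, 4, 55] 188 [3, 5, 56] 189 [3, 4, 56] 190 [1, 2, 54] 191 [4, 6, 56] 192 [4, 4, 57] 193 [2, 1, 56] 194 [3, 4, 57] 195 [3, 5, 60] 196 [4, 5, 70] 197 [2, 3, 85] 198 [1, 3, 102] 199 [2, 4, 117] 200 [1, 2, 126] 201 [0, 4, 131] 202 [1, 3, 136] 203 [1, 4, 141] 204 [1, 4, 147] 205 [1, 7, 151] 355 [0, 3, 146] 356 [0, 3, 146] 357 [0, 2, 146] 358 [0, 0, 146] 359 [0, 2, 146] 360 [0, 3, 146] 361 [0, 3, 144] 362 [1, 2, 123] 363 [9, 9, 57] 364 [9, 9, 14] 365 [8, 8, 8] 366 [10, 9, 9] 367 [9, 11, 11] 368 [8, 7, 7] 369 [10, 10, 7] 
172 [394, 398, 396, 390, 395, 395, 389, 314, 146, 69, 84, 71, 74, 66, 58, 88, 58, 58, 78, 52, 68, 77, 81, 48, 63, 83, 53, 69, 73, 69, 67, 84, 63, 84, 69, 75, 79, 53, 80, 186, 311, 393, 398, 393, 388, 397, 391, 403]
174 [395, 396, 391, 392, 398, 384, 360, 245, 100, 63, 55, 65, 51, 61, 38, 66, 71, 37, 48, 50, 55, 72, 64, 43, 71, 72, 45, 49, 49, 52, 50, 79, 62, 67, 52, 55, 60, 63, 69, 127, 288, 390, 396, 396, 392, 395, 397, 396]
177 [398, 393, 397, 391, 394, 387, 312, 128, 70, 64, 91, 59, 69, 66, 77, 67, 71, 88, 66, 72, 73, 64, 65, 79, 57, 67, 66, 82, 81, 70, 75, 77, 79, 64, 74, 55, 75, 89, 96, 97, 190, 306, 387, 393, 391, 395, 404, 397]
180 [402, 400, 393, 388, 395, 363, 288, 183, 152, 166, 166, 163, 167, 163, 159, 160, 169, 166, 166, 159, 154, 160, 168, 162, 164, 163, 160, 159, 157, 165, 165, 157, 163, 161, 163, 167, 155, 164, 164, 166, 229, 318, 389, 387, 383, 394, 389, 394]
```

Run:
```python
from h import *
go([.4786,-.1763,.318],np.radians(159))
```

```text
shift [ 0.0798 -0.0015  0.0003] turn [ 1.000e-02 -1.000e-02  2.831e+01]
```

```bash
python3 -m inch '[[[0.02,0,0],[0,0,5],1],[[0.04,-0.001,0],[0,0,12],1],[[0.06,-0.0015,0],[0,0,19],1],[[0.075,-0.0015,0],[0,0,25],1],[[0.0798,-0.0015,0],[0,0,28.3],1],[[0.0798,-0.0015,0],[0,0,28.3],1],[[0.0798,-0.0015,0],[0,0,28.3],1],[[0.0798,-0.0015,0],[0,0,28.3],1]]'
python3 - <<'E'
from h import *
go([.4786,-.1763,.22],np.radians(159))
c=cam("wrist");im=eyes.get_image("wrist");cv2.imwrite("pics/w4.png",im)
crop=im[120:260,240:410]
cv2.imwrite("pics/w4c.png",cv2.convertScaleAbs(cv2.resize(crop,None,fx=4,fy=4,interpolation=cv2.INTER_CUBIC),alpha=1.8))
E
```

```text
time_s: 6.7
eef_pos: [0.4789, -0.1769, 0.3182]
ee_rot: [3.142, -0.0, 2.776]
contact_force: [0.6, -0.0, -2.8]
finger_gap: 0.0149
finger_force: 59.1
shift [0.0005 0.0005 0.0982] turn [ 0.   -0.    0.05]
```

View pics/w4c.png

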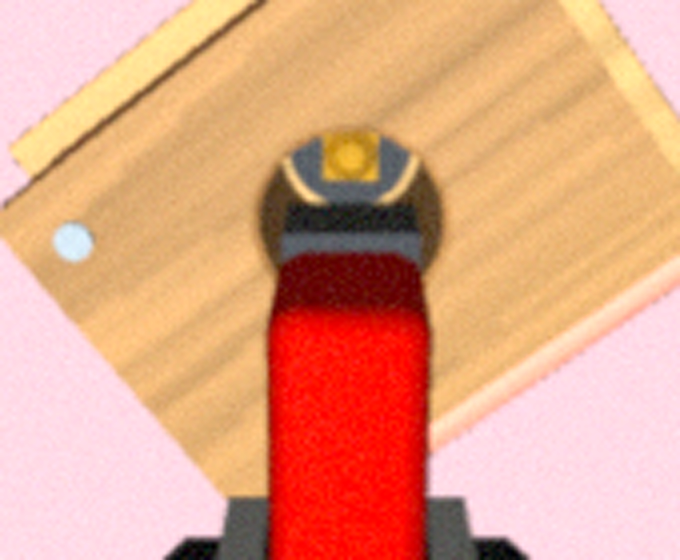

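The stem at the bottom (crop (350,156)) is square with the key and centred on the foot's column (351). Descend into the shaft.

```bash
python3 -m inch '[[[0.0005,0.0005,0.02],[0,0,0],1],[[0.0005,0.0005,0.045],[0,0,0],1],[[0.0005,0.0005,0.07],[0,0,0],1],[[0.0005,0.0005,0.09],[0,0,0],1],[[0.0005,0.0005,0.105],[0,0,0],1],[[0.0005,0.0005,0.112],[0,0,0],1],[[0.0005,0.0005,0.112],[0,0,0],1],[[0.0005,0.0005,0.112],[0,0,0],1]]'
python3 -m inch '[[[0,0,0.002],[0,0,0],1],[[0,0,0.004],[0,0,0],1],[[0,0,0.006],[0,0,0],1],[[0,0,0.008],[0,0,0],1],[[0,0,0.01],[0,0,0],1],[[0,0,0.01],[0,0,0],1]]'
```

```text
time_s: 7.55
eef_pos: [0.4785, -0.1767, 0.2069]
ee_rot: [-3.142, 0.001, 2.774]
contact_force: [-0.1, 0.2, -3.0]
finger_gap: 0.0151
finger_force: 59.0
time_s: 8.15
eef_pos: [0.4781, -0.1766, 0.1961]
ee_rot: [-3.141, -0.0, 2.774]
contact_force: [-0.0, -1.2, -2.2]
finger_gap: 0.0151
finger_force: 59.0
```

```bash
python3 -m inch '[[[0,0,0.001],[0,0,0],1],[[0,0,0.002],[0,0,0],1],[[0,0,0.003],[0,0,0],1],[[0,0,0.004],[0,0,0],1],[[0,0,0.005],[0,0,0],1],[[0,0,0.006],[0,0,0],1],[[0,0,0.006],[0,0,0],1]]'
```

```text
time_s: 8.85
eef_pos: [0.4781, -0.1766, 0.1902]
ee_rot: [-3.141, -0.0, 2.774]
contact_force: [0.0, -0.7, -3.0]
finger_gap: 0.015
finger_force: 59.0
```

```bash
python3 -m inch '[[[0,0,0.001],[0,0,0],1],[[0,0,0.002],[0,0,0],1],[[0,0,0.003],[0,0,0],1],[[0,0,0.003],[0,0,0],1]]'
```

```text
time_s: 9.25
eef_pos: [0.4782, -0.1766, 0.1872]
ee_rot: [-3.141, -0.0, 2.774]
contact_force: [0.1, -0.1, -2.8]
finger_gap: 0.0152
finger_force: 59.0
```

```bash
python3 -m inch '[[[0,0,0.001],[0,0,0],1],[[0,0,0.002],[0,0,0],1],[[0,0,0.003],[0,0,0],1],[[0,0,0.003],[0,0,0],1]]'
```

```text
time_s: 9.65
eef_pos: [0.4782, -0.1766, 0.1842]
ee_rot: [-3.141, -0.0, 2.774]
contact_force: [0.3, 0.2, -3.6]
finger_gap: 0.0152
finger_force: 59.0
```

```bash
python3 -m inch '[[[0,0,0.001],[0,0,0],1],[[0,0,0.002],[0,0,0],1],[[0,0,0.003],[0,0,0],1],[[0,0,0.003],[0,0,0],1]]'
```

```text
time_s: 10.05
eef_pos: [0.4782, -0.1766, 0.1812]
ee_rot: [-3.141, -0.0, 2.774]
contact_force: [-0.0, -1.0, -1.9]
finger_gap: 0.0152
finger_force: 59.0
```

```bash
python3 -m inch '[[[0,0,0.001],[0,0,0],1],[[0,0,0.002],[0,0,0],1],[[0,0,0.003],[0,0,0],1],[[0,0,0.004],[0,0,0],1],[[0,0,0.004],[0,0,0],1]]'
```

```text
time_s: 10.55
eef_pos: [0.4781, -0.1766, 0.1772]
ee_rot: [-3.141, -0.0, 2.774]
contact_force: [-0.2, 0.2, -2.6]
finger_gap: 0.0155
finger_force: 59.0
```

```bash
python3 -m inch '[[[0,0,0.0007],[0,0,0],1],[[0,0,0.0014],[0,0,0],1],[[0,0,0.002],[0,0,0],1],[[0,0,0.002],[0,0,0],1]]'
```

```text
time_s: 10.95
eef_pos: [0.4782, -0.1766, 0.1753]
ee_rot: [-3.141, -0.0, 2.774]
contact_force: [0.1, 1.2, -3.1]
finger_gap: 0.015
finger_force: 59.0
```

```bash
python3 -m inch '[[[0,0,0.0005],[0,0,0],1],[[0,0,0.001],[0,0,0],1],[[0,0,0.0015],[0,0,0],1],[[0,0,0.0015],[0,0,0],1]]'
```

```text
time_s: 11.35
eef_pos: [0.4784, -0.1767, 0.1741]
ee_rot: [-3.142, 0.001, 2.774]
contact_force: [-0.1, 0.3, 3.5]
finger_gap: 0.0152
finger_force: 60.1
```

```bash
python3 -m inch '[[[0,0,0.0005],[0,0,0],1],[[0,0,0.001],[0,0,0],1],[[0,0,0.001],[0,0,0],1]]'
```

```text
time_s: 11.65
eef_pos: [0.4788, -0.1767, 0.1739]
ee_rot: [3.141, 0.002, 2.774]
contact_force: [-2.1, 1.8, 22.0]
finger_gap: 0.0153
finger_force: 62.8
```

Floor contact at TCP z 0.174, which is exactly the fully seated height, so the key is over the stem. I'll relieve the pressure and turn clockwise about the key's axis.

```bash
python3 -m inch '[[[0,0,-0.001],[0,0,0],1],[[0,0,-0.001],[0,0,3],1],[[0,0.0005,-0.001],[0,0,8],1],[[-0.0001,0.0007,-0.001],[0,0,14],1],[[-0.0002,0.001,-0.001],[0,0,20],1],[[-0.0003,0.0012,-0.001],[0,0,25],1],[[-0.0004,0.0014,-0.001],[0,0,30],1],[[-0.0005,0.0016,-0.001],[0,0,35],1],[[-0.0007,0.0018,-0.001],[0,0,40],1],[[-0.0007,0.0018,-0.001],[0,0,40],1]]'; python3 -c "
from h import *
o=status.get_obs();print(o['wrist_torque'],o['contact_force'],np.degrees(o['ee_rot'][2]))"
```

```text
time_s: 12.65
eef_pos: [0.4795, -0.175, 0.174]
ee_rot: [-3.141, 0.0, 2.073]
contact_force: [-1.4, 0.7, 7.1]
finger_gap: 0.0152
finger_force: 60.4
[0.22845251 0.56109236 0.00688832] [-1.3717538   0.72628544  7.10462023] 118.75841503953247
```

```bash
python3 -m inch '[[[0,0.0002,-0.0005],[0,0,5],1],[[0,0.0005,-0.0005],[0,0,10],1],[[-0.0001,0.0007,-0.0005],[0,0,15],1],[[-0.0002,0.001,-0.0005],[0,0,20],1],[[-0.0003,0.0012,-0.0005],[0,0,25],1],[[-0.0004,0.0014,-0.0005],[0,0,30],1],[[-0.0004,0.0015,-0.0005],[0,0,33],1],[[-0.0004,0.0015,-0.0005],[0,0,35],1]]'; python3 -c "
from h import *
o=status.get_obs();print(o['wrist_torque'],np.degrees(o['ee_rot'][2]))
im=eyes.get_image('top')[190:290,300:420];c=cv2.resize(im,None,fx=5,fy=5,interpolation=cv2.INTER_CUBIC)
c0=cv2.resize(cv2.imread('pics/top0.png')[200:270,315:395],None,fx=5,fy=5)
cv2.imwrite('pics/t1.png',c)"
```

```text
time_s: 13.45
eef_pos: [0.4807, -0.1745, 0.1742]
ee_rot: [-3.141, -0.0, 1.463]
contact_force: [-2.0, 1.5, -1.3]
finger_gap: 0.0153
finger_force: 59.3
[0.51538568 0.6640461  0.15096212] 83.83720985857843
```

```bash
python3 -m inch '[[[0,0.0001,0],[0,0,2],1],[[0,0.0002,0],[0,0,4],1],[[0,0.0003,0],[0,0,6],1],[[0,0.0004,0],[0,0,8],1]]'; python3 -c "
from h import *
o=status.get_obs();print(o['wrist_torque'],np.degrees(o['ee_rot'][2]))"
```

```text
time_s: 13.9
eef_pos: [0.4812, -0.1747, 0.1742]
ee_rot: [-3.141, -0.0, 1.322]
contact_force: [-3.0, 2.4, -2.8]
finger_gap: 0.0151
finger_force: 58.9
[0.80045335 1.00367611 0.18916003] 75.77160854070928
```

```bash
python3 -m inch '[[[0,0.0001,0],[0,0,1],1],[[0,0.0001,0],[0,0,2],1],[[0,0.0002,0],[0,0,3],1]]'; python3 -c "
from h import *
o=status.get_obs();print(o['wrist_torque'],np.degrees(o['ee_rot'][2]))"
```

```text
time_s: 14.2
eef_pos: [0.4815, -0.1748, 0.1742]
ee_rot: [-3.141, -0.0, 1.272]
contact_force: [-4.6, 2.8, -5.3]
finger_gap: 0.0152
finger_force: 58.8
[0.85534246 1.13261723 0.14234277] 72.86474244872072
```

```bash
python3 -m inch '[[[0,0.0001,0],[0,0,1],1],[[0,0.0001,0],[0,0,2],1],[[0,0.0001,0],[0,0,2],1]]'; python3 -c "
from h import *
o=status.get_obs();print(o['wrist_torque'],np.degrees(o['ee_rot'][2]))"
```

```text
time_s: 14.5
eef_pos: [0.4816, -0.1749, 0.1743]
ee_rot: [-3.141, 0.0, 1.237]
contact_force: [-4.1, 2.4, -5.8]
finger_gap: 0.0152
finger_force: 58.7
[0.92711828 1.27671082 0.14726448] 70.88153291195036
```

```bash
python3 -m inch '[[[0,0.0001,0],[0,0,1],1],[[0,0.0001,0],[0,0,2],1],[[0,0.0001,0],[0,0,2],1]]'; python3 -c "
from h import *
o=status.get_obs();print(o['wrist_torque'],np.degrees(o['ee_rot'][2]))"
```

```text
time_s: 14.8
eef_pos: [0.4817, -0.1749, 0.1743]
ee_rot: [-3.141, 0.0, 1.202]
contact_force: [-4.2, 2.5, -7.7]
finger_gap: 0.0154
finger_force: 58.7
[0.93024201 1.27366314 0.08396884] 68.87646989215375
```

```bash
python3 -m inch '[[[0,0,0],[0,0,1],1],[[0,0.0001,0],[0,0,1.5],1],[[0,0.0001,0],[0,0,1.5],1]]'; python3 -c "
from h import *
o=status.get_obs();print(o['wrist_torque'],np.degrees(o['ee_rot'][2]))"
```

```text
time_s: 15.1
eef_pos: [0.4818, -0.175, 0.1743]
ee_rot: [-3.141, 0.0, 1.176]
contact_force: [-4.1, 2.7, -6.2]
finger_gap: 0.0151
finger_force: 58.6
[0.9896441  1.40091253 0.11887543] 67.40097054905182
```

```bash
python3 -m inch '[[[0,0,0],[0,0,0.5],1],[[0,0,0],[0,0,1],1],[[0,0,0],[0,0,1],1]]'; python3 -c "
from h import *
o=status.get_obs();print(o['wrist_torque'],np.degrees(o['ee_rot'][2]))"
```

```text
time_s: 15.4
eef_pos: [0.4819, -0.175, 0.1743]
ee_rot: [-3.142, 0.0, 1.159]
contact_force: [-3.5, 2.5, -6.9]
finger_gap: 0.015
finger_force: 58.5
[0.99966985 1.33998875 0.09605565] 66.40044864234285
```

```bash
python3 -c "
from h import *
im=eyes.get_image('wrist');cv2.imwrite('pics/w5.png',im)
t=eyes.get_image('side')[200:310,270:400];t0=cv2.imread('pics/side0.png')[200:310,270:400]
cv2.imwrite('pics/w5b.png',np.vstack([cv2.resize(im,(448,280)),cv2.resize(np.hstack([t0,t]),(448,190),interpolation=cv2.INTER_CUBIC)]))"
```

```text
(no output)
```

View pics/w5.png

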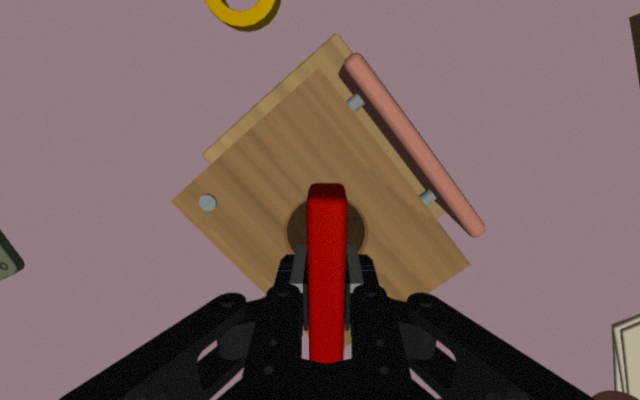

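The cheek has clearly moved out on its pins (running from (350,60) to (480,230)). I'll measure how far against the earlier picture.

Run:
```python
from h import *
c5=cam("wrist")
p=eyes.camera_params("wrist")
T=np.eye(4);T[:3,:3]=R.from_euler('xyz',[3.14137,-.0001,-3.01399]).as_matrix();T[:3,3]=[.55755,-.16467,.31826]
c3=(c5[0],c5[1],T@np.array(p["T_tool_cam"]))
form=None
for f,c,box in (("w3",c3,(130,180,255,410)),("w5",c5,(40,245,335,495))):
    im=cv2.imread(f"pics/{f}.png").astype(int);b,g,r_=im[...,0],im[...,1],im[...,2]
    m=((r_-g>35)&(r_-b>35)&(abs(g-b)<25)&(r_<235)&(g>40)); k=np.zeros_like(m);k[box[0]:box[1],box[2]:box[3]]=1;m&=k
    n,l,s,_=cv2.connectedComponentsWithStats(m.astype(np.uint8));i=1+s[1:,4].argmax();ys,xs=np.nonzero(l==i)
    for z in (.11,.12):
        W=px2w(c,np.c_[xs,ys],z)[:,:2]*1000;rr=cv2.minAreaRect(W.astype(np.float32))
        mu=W.mean(0);e=np.linalg.eigh(np.cov((W-mu).T))[1][:,0];e=e*np.sign(e[0])
        pr=(W-[481.2,-177.4])@e
        print(f,z,s[i],np.array(rr[1]).round(1),"normal yaw",np.degrees(np.arctan2(e[1],e[0])).round(2),"dist",np.percentile(pr,[2,50,98]).round(1))
```

```text
w3 0.11 [ 269  145  130   28 1211] [ 10.3 139.1] normal yaw 16.01 dist [60.9 65.7 70.5]
w3 0.12 [ 269  145  130   28 1211] [ 10. 135.] normal yaw 16.01 dist [59.  63.7 68.4]
w5 0.11 [ 345   53  141  185 3990] [ 10.9 140.9] normal yaw 16.07 dist [69.8 74.9 80. ]
w5 0.12 [ 345   53  141  185 3990] [ 10.3 133.6] normal yaw 16.07 dist [68.8 73.7 78.5]
```

About 9.2 mm out so far and no torque rise yet, so I'll keep turning in small steps.

```bash
python3 -m inch '[[[0,0,0],[0,0,0.7],1],[[0,0.0001,0],[0,0,1.4],1],[[0,0.0001,0],[0,0,2],1]]'; python3 -c "
from h import *
o=status.get_obs();print(o['wrist_torque'],np.degrees(o['ee_rot'][2]))"
```

```text
time_s: 15.8
eef_pos: [0.4822, -0.1752, 0.1744]
ee_rot: [3.141, 0.0, 1.124]
contact_force: [-3.5, 3.1, -6.1]
finger_gap: 0.015
finger_force: 58.5
[0.87104093 1.05172486 0.30052424] 64.3738279828715
```

```bash
python3 -m inch '[[[0,0,0],[0,0,0.7],1],[[0,0.0001,0],[0,0,1.4],1],[[0,0.0001,0],[0,0,2],1]]'; python3 -c "
from h import *
o=status.get_obs();print(o['wrist_torque'],np.degrees(o['ee_rot'][2]))"
```

```text
time_s: 16.1
eef_pos: [0.4822, -0.1752, 0.1744]
ee_rot: [3.141, 0.0, 1.089]
contact_force: [-3.0, 2.1, -5.2]
finger_gap: 0.015
finger_force: 58.9
[0.74336233 0.89918135 0.5404466 ] 62.3874577953011
```

Torque climbed to 0.5 N m, so the hard stop is reached. Back off into the middle of the play and check.

```bash
python3 -m inch '[[[0,-0.0002,0],[0,0,-4],1],[[0,-0.0004,0],[0,0,-8],1],[[0,-0.0006,0],[0,0,-12],1],[[0,-0.0006,0],[0,0,-12],1]]'
python3 - <<'E'
from h import *
o=status.get_obs();print(o['wrist_torque'],np.degrees(o['ee_rot'][2]))
c=cam("wrist");im=eyes.get_image("wrist");cv2.imwrite("pics/w6.png",im);im=im.astype(int)
b,g,r_=im[...,0],im[...,1],im[...,2]
m=((r_-g>35)&(r_-b>35)&(abs(g-b)<25)&(g>40));m[:,:340]=0
n,l,s,_=cv2.connectedComponentsWithStats(m.astype(np.uint8));i=1+s[1:,4].argmax();ys,xs=np.nonzero(l==i)
W=px2w(c,np.c_[xs,ys],.11)[:,:2]*1000;mu=W.mean(0);e=np.linalg.eigh(np.cov((W-mu).T))[1][:,0];e*=np.sign(e[0])
print(s[i],np.degrees(np.arctan2(e[1],e[0])),np.percentile((W-[481.2,-177.4])@e,[2,50,98]),cv2.minAreaRect(W.astype(np.float32))[1])
E
```

```text
time_s: 16.5
eef_pos: [0.4819, -0.1753, 0.1747]
ee_rot: [3.14, 0.0, 1.299]
contact_force: [0.4, 1.0, -2.5]
finger_gap: 0.0148
finger_force: 59.1
[0.2944844  0.33700141 0.00834944] 74.4418034345141
[ 368   59  112  196 3827] 16.0288921857367 [69.98808995 75.1150631  80.23690079] (10.935161590576172, 140.67575073242188)
```

```bash
python3 -m inch '[[[0,-0.0001,-0.002],[0,0,-2],1],[[0,-0.0001,-0.006],[0,0,-3],1],[[0,-0.0001,-0.012],[0,0,-3],1],[[0,-0.0001,-0.02],[0,0,-3],1],[[0,-0.0001,-0.025],[0,0,-3],1]]'
```

```text
time_s: 17.05
eef_pos: [0.4816, -0.1749, 0.2003]
ee_rot: [3.141, 0.0, 1.351]
contact_force: [0.1, 0.4, -2.5]
finger_gap: 0.015
finger_force: 59.2
```

```bash
python3 -m inch '[[[0,0,-0.02],[0,0,0],1],[[0,0,-0.045],[0,0,0],1],[[0,0,-0.075],[0,0,0],1],[[0,0,-0.1],[0,0,0],1],[[0,0,-0.12],[0,0,0],1],[[0,0,-0.12],[0,0,0],1]]'
python3 - <<'E'
from h import *
print(status.get_obs()["qpos"].round(2))
go([0.557,-0.166,0.32],np.pi+.126)
E
```

```text
time_s: 17.65
eef_pos: [0.4819, -0.1751, 0.3216]
ee_rot: [3.138, 0.0, 1.351]
contact_force: [-0.3, -0.4, -3.7]
finger_gap: 0.0149
finger_force: 59.3
[ 0.04  0.56  0.45  1.59 -0.27  1.05  0.35]
shift [0.0253 0.0713 0.0019] turn [   0.12    0.23 -109.8 ]
```

```bash
python3 -m inch '[[[0.003,0.007,0],[0,0,-8],1],[[0.006,0.014,0],[0,0,-16],1],[[0.009,0.021,0],[0,0,-24],1],[[0.011,0.03,0],[0,0,-32],1],[[0.014,0.04,0],[0,0,-40],1],[[0.017,0.05,0],[0,0,-48],1],[[0.02,0.057,0],[0,0,-56],1],[[0.023,0.064,0],[0,0,-64],1],[[0.025,0.071,0],[0,0,-72],1],[[0.025,0.071,0],[0,0,-80],1]]'
python3 - <<'E'
from h import *
go([0.557,-0.166,0.32],np.pi+.126)
E
```

```text
time_s: 18.65
eef_pos: [0.5566, -0.1654, 0.3181]
ee_rot: [3.141, -0.001, 2.754]
contact_force: [-1.1, -1.0, -3.6]
finger_gap: 0.0151
finger_force: 59.2
shift [-0.0006 -0.0003 -0.0019] turn [  0.03  -0.07 -29.44]
```

```bash
python3 -m inch '[[[0,0,-0.001],[0,0,-8],1],[[0,0,-0.001],[0,0,-16],1],[[0,0,-0.001],[0,0,-24],1],[[0,0,-0.001],[0,0,-29.4],1],[[0,0,-0.001],[0,0,-29.4],1],[[0,0,-0.001],[0,0,-29.4],1]]'
python3 - <<'E'
from h import *
c=cam("wrist");im=eyes.get_image("wrist");cv2.imwrite("pics/w7.png",im);f=im.astype(int)
u,v=w2px(c,[[.4813,-.1772,.03]])[0].round().astype(int);print(u,v)
m=np.zeros(im.shape[:2],np.uint8);cv2.circle(m,(int(u),int(v)),14,1,-1)
ys,xs=np.nonzero((f[:,:,2]-f[:,:,0]>35)&(m>0));W=px2w(c,np.c_[xs,ys],.029)[:,:2]*1000
print(len(xs),cv2.minAreaRect(W.astype(np.float32)))
X=W-W.mean(0);th=np.arctan2(X[:,1],X[:,0]);rad=np.hypot(X[:,0],X[:,1])
print("edges",45+np.degrees(np.angle((rad**4*np.exp(4j*th)).sum())/4))
b,g,r_=f[...,0],f[...,1],f[...,2]
m=((r_-g>35)&(r_-b>35)&(abs(g-b)<25)&(r_<235)&(g>40));k=np.zeros_like(m);k[130:195,255:410]=1;m&=k
n,l,s,_=cv2.connectedComponentsWithStats(m.astype(np.uint8));i=1+s[1:,4].argmax();ys,xs=np.nonzero(l==i)
W=px2w(c,np.c_[xs,ys],.11)[:,:2]*1000;mu=W.mean(0);e=np.linalg.eigh(np.cov((W-mu).T))[1][:,0];e*=np.sign(e[0])
print(s[i],np.degrees(np.arctan2(e[1],e[0])),np.percentile((W-[481.2,-177.4])@e,[2,50,98]),cv2.minAreaRect(W.astype(np.float32))[1])
# key foot/bar rows
p=f[:,320:334].mean(1);print([int(x) for x in p[160:206].sum(1)])
go([.4961,.2009,.32],np.pi+.1265)
E
```

```text
time_s: 19.25
eef_pos: [0.556, -0.1658, 0.3198]
ee_rot: [3.141, -0.001, -3.026]
contact_force: [-0.4, -0.2, -2.7]
finger_gap: 0.0154
finger_force: 59.2
324 97
229 ((481.16583251953125, -176.88768005371094), (18.865684509277344, 18.23187828063965), 77.90031433105469)
edges 77.88685553894649
[ 273  155  128   29 1053] 15.938442971324337 [69.76172673 74.31431091 79.99858704] (10.878389358520508, 139.20034790039062)
[142, 142, 143, 146, 156, 199, 269, 333, 379, 392, 270, 119, 65, 59, 57, 60, 62, 77, 148, 165, 159, 158, 128, 86, 64, 59, 63, 62, 57, 63, 64, 65, 63, 64, 64, 65, 84, 94, 105, 122, 134, 137, 145, 152, 157, 165]
shift [0.0171 0.3712 0.    ] turn [ 0.01 -0.03 -0.59]
```

Stem edges went from 69.0° to −12.1° (≡77.9°), a turn of 81° ≈ 1.41 rad, so it is at the stop. Now back to the stand.

```bash
python3 -m inch '[[[0,0.02,0],[0,0,0],1],[[0.002,0.055,0],[0,0,0],1],[[0.004,0.1,0],[0,0,0],1],[[0.007,0.145,0],[0,0,0],1],[[0.01,0.19,0],[0,0,0],1],[[0.012,0.235,0],[0,0,0],1],[[0.014,0.28,0],[0,0,0],1],[[0.016,0.325,0],[0,0,-0.6],1],[[0.017,0.355,0],[0,0,-0.6],1],[[0.017,0.371,0],[0,0,-0.6],1]]'
python3 -m inch '[[[0,0,0],[0,0,0],1],[[0,0,0],[0,0,0],1],[[0,0,0],[0,0,0],1]]'
python3 - <<'E'
from h import *
go([.4961,.2009,.25],np.pi+.1265)
c=cam("wrist");im=eyes.get_image("wrist");crop=im[110:260,240:410]
cv2.imwrite("pics/w8.png",cv2.convertScaleAbs(cv2.resize(crop,None,fx=4,fy=4,interpolation=cv2.INTER_CUBIC),alpha=1.8))
E
```

```text
time_s: 20.3
eef_pos: [0.4943, 0.2033, 0.3201]
ee_rot: [3.141, -0.0, -3.011]
contact_force: [-0.2, -0.7, -3.6]
finger_gap: 0.0148
finger_force: 59.2
time_s: 20.6
eef_pos: [0.4956, 0.1992, 0.3203]
ee_rot: [-3.141, -0.0, -3.014]
contact_force: [0.4, -0.2, -2.9]
finger_gap: 0.0152
finger_force: 59.2
shift [-0.0007  0.0016  0.0703] turn [-0.04 -0.    0.05]
```

View pics/w8.png

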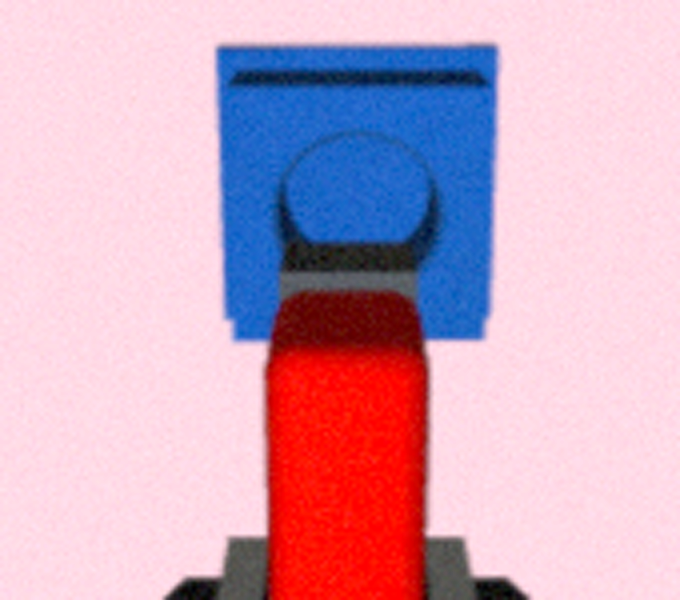

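The foot hangs just short of the hole's middle: hole at column 359, foot at 350 in the crop, about 2 mm in tool +y. Correct and descend.

```bash
python3 -m inch '[[[-0.0005,0.0022,0.01],[0,0,0],1],[[-0.0005,0.0022,0.03],[0,0,0],1],[[-0.0005,0.0022,0.055],[0,0,0],1],[[-0.0005,0.0022,0.08],[0,0,0],1],[[-0.0005,0.0022,0.1],[0,0,0],1],[[-0.0005,0.0022,0.118],[0,0,0],1],[[-0.0005,0.0022,0.13],[0,0,0],1],[[-0.0005,0.0022,0.138],[0,0,0],1],[[-0.0005,0.0022,0.144],[0,0,0],1],[[-0.0005,0.0022,0.147],[0,0,0],1]]'
python3 -m inch '[[[0,0,0.001],[0,0,0],1],[[0,0,0.002],[0,0,0],1],[[0,0,0.003],[0,0,0],1],[[0,0,0.003],[0,0,0],1]]'
```

```text
time_s: 21.65
eef_pos: [0.4954, 0.2026, 0.1729]
ee_rot: [-3.141, -0.0, -3.012]
contact_force: [-0.3, 0.0, -3.3]
finger_gap: 0.0151
finger_force: 59.2
time_s: 22.05
eef_pos: [0.4954, 0.2028, 0.1704]
ee_rot: [-3.142, 0.0, -3.012]
contact_force: [0.2, -0.2, -3.2]
finger_gap: 0.0152
finger_force: 59.2
```

```bash
python3 -m inch '[[[0,0,0.0007],[0,0,0],1],[[0,0,0.0014],[0,0,0],1],[[0,0,0.0014],[0,0,0],1]]'
```

```text
time_s: 22.35
eef_pos: [0.4955, 0.2028, 0.1689]
ee_rot: [-3.142, 0.0, -3.012]
contact_force: [-0.6, 0.9, -1.7]
finger_gap: 0.0151
finger_force: 59.4
```

Touching down. A little more, then open gently.

```bash
python3 -m inch '[[[0,0,0.0005],[0,0,0],1],[[0,0,0.0005],[0,0,0],1]]'
python3 -m inch '[[[0,0,0],[0,0,0],0.75],[[0,0,0],[0,0,0],0.7],[[0,0,0],[0,0,0],0.6],[[0,0,0],[0,0,0],0.4],[[0,0,0],[0,0,0],0.2],[[0,0,0],[0,0,0],0],[[0,0,0],[0,0,0],0],[[0,0,0],[0,0,0],0]]'
```

```text
time_s: 22.55
eef_pos: [0.4956, 0.2029, 0.1689]
ee_rot: [3.141, 0.001, -3.012]
contact_force: [-1.9, -0.3, 8.9]
finger_gap: 0.015
finger_force: 60.9
time_s: 23.35
eef_pos: [0.4954, 0.2028, 0.1684]
ee_rot: [-3.142, -0.0, -3.012]
contact_force: [-0.6, 0.1, 0.4]
finger_gap: 0.0856
finger_force: 0.0
```

```bash
python3 -m inch '[[[0,0,-0.01],[0,0,0],0],[[0,0,-0.03],[0,0,0],0],[[0,0,-0.06],[0,0,0],0],[[0,0,-0.1],[0,0,0],0],[[0,0,-0.14],[0,0,0],0],[[0,0,-0.15],[0,0,0],0],[[0,0,-0.15],[0,0,0],0],[[0,0,-0.15],[0,0,0],0]]'; python3 -c "
from h import *
w=eyes.get_image('wrist');s=eyes.get_image('side')[130:310,220:400]
cv2.imwrite('pics/end.png',np.hstack([cv2.resize(w,(480,300))[:, :],cv2.resize(s,(300,300))]))"
```

```text
time_s: 24.15
eef_pos: [0.4951, 0.2026, 0.3176]
ee_rot: [-3.141, -0.001, -3.012]
contact_force: [0.3, 0.2, 0.1]
finger_gap: 0.0853
finger_force: 0.0
```

View pics/end.png

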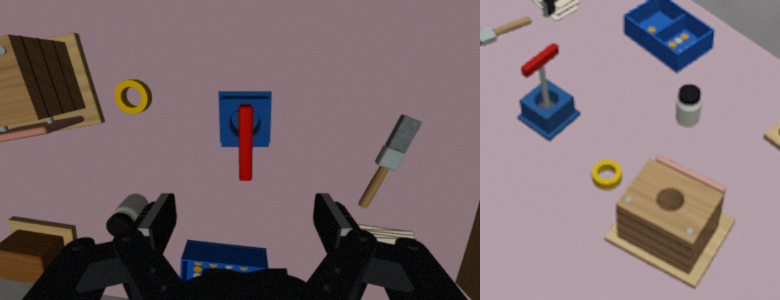

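The key stands upright in its stand (left half, bar at (245,140); right half, (542,75)). The cheek is out and the gripper is clear. Handing in.

```bash
python3 -c "
from h import *
print(r.sign_off())"
```

```text
the job is handed in; nothing more can be done
None
```

The job is handed in at about 24 s: the cheek is driven out to the stem's hard stop (stem turned about 1.4 rad), and the key stands upright and released in its stand; turning torque briefly read 0.54 N m at the stop, above the 0.4 N m given as safe.

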